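Bring the blue-lidded rivet pot round and open it

ROBOT

A 6-joint arm with a two-finger parallel gripper is mounted at the origin on the work surface. World frame = base frame: x ahead of the robot, y to its left, z up, the work surface at z = 0. Lengths are in m, angles in degrees, forces in N, time in s.
With the tool pointing down it reaches from about 0.35 to 0.725 m from the base axis. Payload 6 kg.
Tool frame: the origin (TCP) lies between the finger pads; the fingertips stand 8 mm ahead of it and the grasp point (between the pads) lies 11 mm behind it (tip_extent is the distance from the TCP to the fingertips, in m); z points along the fingers, y is the direction in which the jaws open and shut (so a half turn about z gives the same grasp; the last joint's range is limited). The gripper opens to 85 mm and grips with 20 to 120 N. Pads are 22 mm wide; open, the fingers measure 114 mm over their backs; the gripper's body (76 mm by 85 mm) begins 54 mm behind the grasp point. The pads swing forward as they close: fully open they stand 13 mm farther back than shut.
Start: joints at [83.463, 2.303, 4.859, 0, -92.561, -19.12], TCP at [0.26, 0.541, 0.239] pointing down, gripper open.
Joint ranges: [-146.85, 146.85], [-73.84, 115.35], [-62.03, 85.46], [-188.31, 113.3], [-161.28, -10.13], [-171.36, 171.36]. Speed limits (degrees/s): [147.25, 147.25, 172.46, 180, 180, 180].

INTERFACE

Orientations are given as [roll, pitch, yaw] about the fixed x, y, z axes, in that order (R = Rz(yaw) Ry(pitch) Rx(roll)).
In Python, from bench import * gives the robot as it stands.
- The arm moves only by the tool servo_tool, never from a script. Its argument "plan" is a list of rows, each a list of 4 numbers: the shift along the world's x, y, z as a fraction of full scale, then the turn about the world's z as a fraction of full scale. In form: [[dx, dy, dz, yaw], ...]. A call has exactly 10 rows; each row shifts and turns the commanded pose from where the row before left it; what a row does not reach is not made up. Full scale, the value 1, is 500 mm for a shift and 0.5 rad for a turn. A row lasts 1/12 s, in which the tool goes at most 41.7 mm and 7.16 degrees, less where a joint would pass 70% of its speed; a pose out of reach is approached as far as the arm can. A call with a number of a shift or a turn outside -1 to 1 is refused whole. A call with a gripper value outside its range is refused whole. "grip" is the closure, from -1 (fully open) to 1 (shut), set as the call begins (left out, the last holds). The fingers move at their own pace and stop on an object; "squeeze" is the grip in N (left out, the last holds). Time passes only in rows, so rows that do not move let the fingers close, or fill a call up. It gives the time, the measured TCP pose, the force and the opening at its end, in the units of the state.
- state(): the state, without advancing time (a new reading comes with each control period).
- camera(name): name is "scene" or "side" or "wrist"; returns a dict with "img" (384x512x3 uint8, red, green, blue), "depth" (384x512 float32, m along the optical axis (not along the pixel's ray), 0 where there is no reading), "mtx" (3x3 intrinsics, pixels), "cam_to_world" (4x4, takes a point from camera to world coordinates). Camera axes: x right, y up, looking along -z (the intrinsics and any distortion apply to the point x, -y, -z); pixel columns grow to the right and rows downward; lengths in m; the calibration is good to about 2 mm. A picture is of the moment at which its call begins.
- finish_job(): hands the job in, once; it reports no verdict.
The state is a dict: "time": time; "joints": joint angles; "joint_vel": joint speeds; "effort": joint torques, N m; "eef_pos": TCP position; "eef_rot": TCP orientation; "force": force on the tool from outside, world axes, zero at the start; "wrist_torque": the same for the moment, N m; "finger_gap": finger opening in m.
Only numpy, scipy, OpenCV 4.12 (cv2) and the standard library are available. Lean on these libraries where they do the work, as an engineer would, in place of code of your own. Each camera call takes 0.05 s, during which the arm holds its last target. There are 200 camera calls.

TASK

Turn the click-stop caddy until the pot with the blue lid has clicked home at the front, over the yellow mark and under the lamp. Then lift the blue lid off and set it down gently, knob up and wholly on the cork mat, leaving the open pot at the front. Leave the red and green lids on their pots, do not bump the lamp, and leave the other things on the table where they are.

Things in the scene. Friction and masses are not known exactly. Their poses are not given: they have to be found in the camera images.
- caddy (a joint): Angle of the caddy's turning wooden disc (260 mm across, top face 31 mm above the table) on its fixed stand, in rad; 0 at the start, positive counter-clockwise seen from above. It clicks into a stop every 30 degrees (0.5236 rad) and pulls itself into the nearest stop from up to 15 degrees away when let go; between stops it resists with about 4 N at the handle when turned slowly, more when turned fast. Range -2.3 to 2.3.
- stand: Fixed steel stand of the caddy, origin on the table under the disc's axis, z up. Its -x axis points to its front (roughly to the robot), where a yellow mark 34 mm wide sits on its rim. Round foot 280 mm across, 14 mm high; the lamp's foot and post are at the back, 165 mm along +x.
- lamp: LED lamp fixed to the stand; same origin and axes as the stand. Its white head, 36 mm (x) by 100 mm (y) by 20 mm, hangs above the front spot, its middle 75 mm in front of the axis, with its underside 308 mm above the table; a bar 20 mm wide runs back from it at 322 to 338 mm height to the post. There is no room for a vertical gripper over a pot at the front: come in from the robot's side with the tool tilted about 25 to 45 degrees.
- front_spot (a point): The place on the stand where a pot stands when it is at the front: 85 mm in front of the disc's axis, at the height of a pot's rim (103 mm above the table). Axes as the stand.
- handle_mid (a point): Near the top of the upright dark wooden handle of the disc: a round dowel 18 mm across, 124 mm tall (31 to 155 mm above the table), 112 mm from the axis; this point is 126 mm above the table, on the dowel's axis. It turns with the disc. The knobs of the seated lids reach 154 mm, so hold the handle near its top to keep the gripper's body above them.
- pot_a (a point): Centre of the rim of one white pot fixed to the disc, 85 mm from the axis (rim 103 mm above the table, 72 mm outside diameter, 64 mm inside). At joint 0 it stands 90 degrees round from the front, on the robot's right (stand's -y). One of pot_a and pot_b has the blue lid, the other the red; which is which varies.
- pot_b (a point): Centre of the rim of a second, like pot; at joint 0 it stands 60 degrees round from the front on the robot's left (stand's +y).
- pot_c (a point): Centre of the rim of the third, like pot, at the back; it has the green lid.
- knob_blue (a point): Centre, half-way up, of the blue lid's upright knob: a cylinder 25 mm across and 38 mm tall (19 mm above and below this point). Below it the loose lid: plate 76 mm across and 7 mm thick, then a white plug 55 mm across that reaches 7 mm down into the pot. This point is 39 mm above the plug's underside and 25 mm above the lid's upper face; 135 mm above the table with the lid on its pot, 47 mm with the lid lying on the cork mat. z points up out of the knob. Lid about 0.13 kg.
- knob_red (a point): The same point of the red lid, which is of the same shape; it stays on its pot.
- knob_green (a point): The same point of the green lid, of the same shape; it stays on its pot.
- mat_top (a point): Centre of the upper face of the fixed square cork mat, 150 by 150 mm, 8 mm thick, with a thin dark border; axes along its sides.
- palette: White paint palette tile with round colour patches, 140 by 140 by 12 mm, fixed; it and the cork mat swap sides. Origin under its centre. Not to be used.
- scissors: Scissors with red handles, 190 mm long, lying; bystander.
- mallet: Hammer lying on the table; bystander.
- glue: White glue bottle, 52 mm across, 130 mm tall; bystander.
- dye_jar: Amber jar, 60 mm across, 75 mm tall; bystander.
- brush_cup: Blue cup, 76 mm across, 100 mm tall; bystander.
- wax_block: Yellow wax block, 60 by 40 by 25 mm; bystander.
There are look-alikes about, which are no part of the job. What is meant by the part that bears knob_blue is not purple, and is the smaller of those in its own colour. Of the things shaped like the part that bears mat_top, the cork one is meant.

How it is judged:
By the outcome, as a careful person would: the job done as asked, in the order asked, and still so for the second after the job is handed in, with the robot touching nothing.
It also fails if it takes over 58 s, if anything falls off the work surface, if the arm or the gripper's body presses on something with over 40 N, if the wrist force passes 120 N, or if a joint passes its speed limit or range.

## Working session

There is one attempt and no reset: what is moved stays moved. The work goes in short steps, Python scripts to look and compute and a tool call to move; the robot and the scene stay as the last step left them, time stands still between calls to the robot, and variables do not carry over. Pictures are saved under pics/ and viewed, about 8 in all and at most 12, crops included, and the job is handed in when it is done.

Besides the shell and the picture viewer there is one more tool, called by a JSON object that holds its "fn" and its "kwargs", one argument or row to a line. servo_tool: Moves the arm, as the interface text tells. Shift numbers are shares of 500 mm and turn numbers shares of 0.5 rad, none past 1 either way. Its arguments: {"type":"object","properties":{"plan":{"type":"array","items":{"type":"array","items":{"type":"number"}}},"grip":{"type":"number"},"squeeze":{"type":"number"}},"required":["plan"]}

```bash
ls; mkdir -p pics
python3 - <<'E'
from bench import *
import numpy as np,cv2,pickle
print(state())
for n in ("scene","side"):
    c=camera(n); pickle.dump(c,open(f"{n}.pkl","wb"))
    cv2.imwrite(f"pics/{n}1.png",cv2.resize(c["img"][:,:,::-1],(800,600),interpolation=cv2.INTER_CUBIC))
    print(n,c["cam_to_world"].round(3).tolist())
E
```

```text
pics
{'time': 0.0, 'joints': array([ 8.34638934e+01,  2.34004210e+00,  4.80072274e+00, -2.83302250e-02,
       -9.25616853e+01, -1.91204873e+01]), 'joint_vel': array([-0.02074583, -0.00271806, -0.01943121, -0.02674816, -0.09295992,
       -0.00563903]), 'effort': array([ 1.18191700e-03, -3.68195271e+01,  3.47406435e+01,  6.93228096e+00,
       -5.43224596e-03,  8.80691317e-06]), 'eef_pos': array([0.25955522, 0.54059513, 0.23824371]), 'eef_rot': array([ 1.79895297e+02, -6.34190833e-03, -2.56553468e+01]), 'force': array([0.81374317, 0.77758919, 0.58508145]), 'wrist_torque': array([ 0.01003704, -0.01468642, -0.0135408 ]), 'finger_gap': 0.08530114522844093}
scene [[0.217, -0.78, 0.586, 1.42], [0.976, 0.174, -0.13, -0.2], [-0.001, 0.601, 0.8, 1.332], [0.0, 0.0, 0.0, 1.0]]
side [[-0.84, 0.393, -0.374, -0.13], [-0.542, -0.611, 0.576, 1.019], [-0.002, 0.687, 0.727, 1.38], [0.0, 0.0, 0.0, 1.0]]
```

View pics/scene1.png

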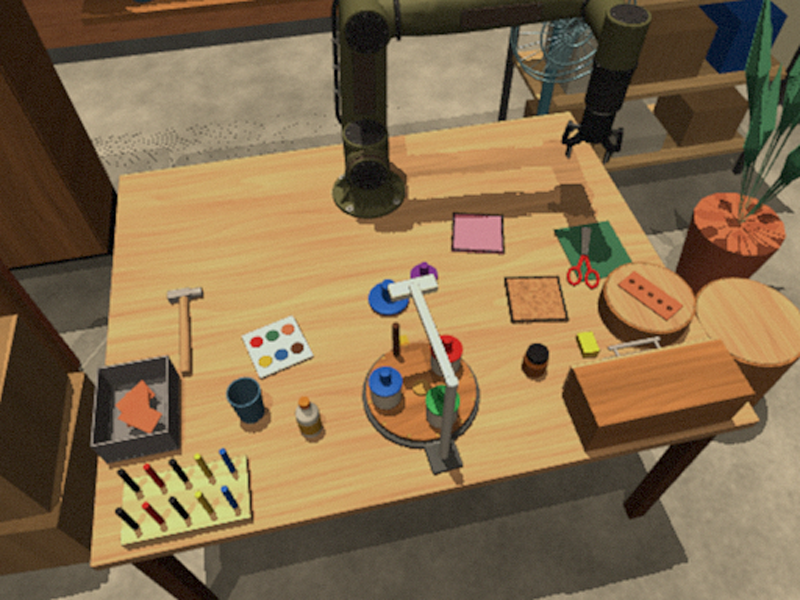

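View pics/side1.png

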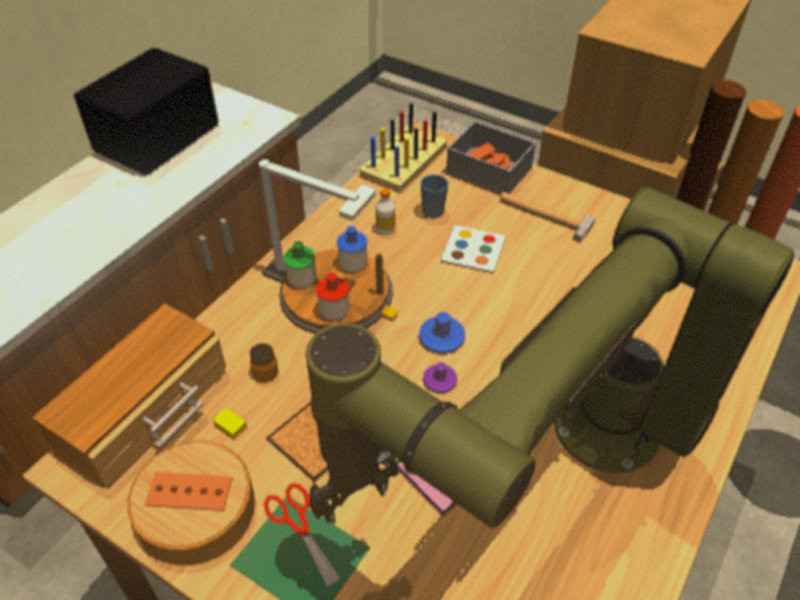

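Scene view, with +y to the right and the robot at the top, at 800x600 scale:
- Blue lid at (386,385) on the robot's right, so it is pot_a. Red is at (447,352) and green at (440,400).
- Handle at (396,340), lamp head at (413,288).
- Cork mat at (536,299), palette at (277,346).
- Larger blue and purple look-alike lids lie in front, at (388,297) and (425,272).

Next I measure.

```bash
cat > h.py <<'E'
import numpy as np,cv2,pickle
def cloud(c):
    d=c["depth"];K=c["mtx"];v,u=np.mgrid[:d.shape[0],:d.shape[1]]
    p=np.stack([(u-K[0,2])/K[0,0]*d,-(v-K[1,2])/K[1,1]*d,-d,np.ones_like(d)],-1)@c["cam_to_world"].T
    p=p[...,:3]; p[d<=0]=np.nan; return p
def proj(c,P):
    q=np.linalg.inv(c["cam_to_world"])@np.append(P,1); K=c["mtx"]
    return np.array([K[0,0]*q[0]/-q[2]+K[0,2],K[1,1]*-q[1]/-q[2]+K[1,2]])
E
python3 - <<'E'
from h import *
for n in ("scene","side"):
    c=pickle.load(open(n+".pkl","rb")); P=cloud(c); hsv=cv2.cvtColor(c["img"],cv2.COLOR_RGB2HSV); H,S,V=hsv[...,0].astype(int),hsv[...,1],hsv[...,2]
    z=P[...,2]; x=P[...,0];y=P[...,1]
    def rep(name,m):
        if m.sum(): 
            q=P[m]; print(n,name,m.sum(),"med",np.median(q,0).round(3),"min",q.min(0).round(3),"max",q.max(0).round(3))
    area=(x>.3)&(x<.9)&(y>-.4)&(y<.4)
    blue=(H>100)&(H<125)&(S>120)
    rep("blue top",area&blue&(z>.148)&(z<.165)); rep("blue plate",area&blue&(z>.1)&(z<.118)); rep("blue table",area&blue&(z>0.005)&(z<.07))
    red=((H<6)|(H>174))&(S>150); rep("red top",area&red&(z>.148)&(z<.165)); rep("red plate",area&red&(z>.1)&(z<.118))
    gr=(H>45)&(H<85)&(S>120); rep("green top",area&gr&(z>.148)&(z<.165))
    rep("purple",area&(H>130)&(H<160)&(S>80)&(z>.0)); 
    dark=(V<75); rep("handle dark",area&dark&(z>.12)&(z<.17)&(np.hypot(x-.6,y)<.25)); rep("handle top",area&dark&(z>.15)&(z<.17)&(np.hypot(x-.6,y)<.25))
    rep("lamp head",(z>.31)&(z<.345)&(S<60)&(x>.3)&(x<.9)&(V>150)&(abs(y)<.3))
    # disc
    m=area&(z>.024)&(z<.038)&(H<20)&(S>120)
    rep("disc",m)
    for i in range(0,1):
        q=P[m][:,:2]; hull=cv2.convexHull(q.astype(np.float32)); print("encl",cv2.minEnclosingCircle(hull))
    # mat
    m2=(z>.003)&(z<.014)&(x>.3)&(x<.8)&(y>.05)&(y<.4)&(H<25)
    rep("mat",m2)
    l,nn=0,0
    nl,lab,st,ce=cv2.connectedComponentsWithStats(m2.astype(np.uint8))
    k=1+st[1:,4].argmax(); q=P[lab==k]; print("mat rect",st[k],cv2.minAreaRect(q[:,:2].astype(np.float32)))
c=pickle.load(open("scene.pkl","rb"))
a=cv2.resize(c["img"][170:300,215:395,::-1],None,fx=4.4,fy=4.4,interpolation=cv2.INTER_CUBIC); cv2.imwrite("pics/crop1.png",a); print(a.shape)
E
```

```text
scene blue top 15 med [ 0.726 -0.092  0.15 ] min [ 0.716 -0.101  0.148] max [ 0.732 -0.079  0.154]
scene blue plate 239 med [ 0.729 -0.095  0.11 ] min [ 0.683 -0.125  0.101] max [ 0.758 -0.055  0.117]
scene blue table 319 med [ 0.445 -0.045  0.019] min [ 0.37  -0.399  0.008] max [0.703 0.02  0.069]
scene red top 15 med [0.667 0.064 0.149] min [ 0.617 -0.044  0.148] max [0.678 0.075 0.153]
scene red plate 111 med [0.677 0.081 0.11 ] min [ 0.615 -0.048  0.101] max [0.704 0.099 0.118]
scene green top 10 med [0.795 0.016 0.149] min [0.786 0.012 0.148] max [0.804 0.022 0.151]
scene purple 103 med [0.36  0.081 0.017] min [0.314 0.051 0.   ] max [0.729 0.294 0.075]
scene handle dark 72 med [ 0.732 -0.041  0.136] min [ 0.612 -0.1    0.12 ] max [0.807 0.069 0.157]
scene handle top 7 med [ 0.617 -0.04   0.153] min [ 0.615 -0.048  0.151] max [0.806 0.02  0.157]
scene lamp head 667 med [ 0.711 -0.002  0.336] min [ 0.619 -0.061  0.324] max [0.887 0.037 0.343]
scene disc 2003 med [ 0.739 -0.018  0.031] min [ 0.583 -0.295  0.024] max [0.899 0.327 0.038]
encl ((0.8271239995956421, 0.0138831436634063
[... 782 characters left out ...]
9] max [0.793 0.033 0.155]
side purple 257 med [0.353 0.095 0.015] min [0.324 0.052 0.004] max [0.395 0.124 0.06 ]
side handle dark 20 med [0.775 0.029 0.132] min [ 0.601 -0.085  0.121] max [0.797 0.038 0.146]
side lamp head 497 med [ 0.686 -0.001  0.335] min [ 0.615 -0.06   0.322] max [0.886 0.04  0.345]
side disc 1539 med [0.695 0.009 0.031] min [ 0.581 -0.278  0.024] max [0.832 0.399 0.038]
encl ((0.7456789612770081, 0.06072235107421875), 0.339984267950058)
side mat 1643 med [0.602 0.324 0.006] min [0.3   0.05  0.003] max [0.799 0.4   0.014]
mat rect [173 256  36  41 547] ((0.517508864402771, 0.3449084758758545), (0.11005827784538269, 0.14791961014270782), 89.53558349609375)
(572, 792, 3)
```

View pics/crop1.png

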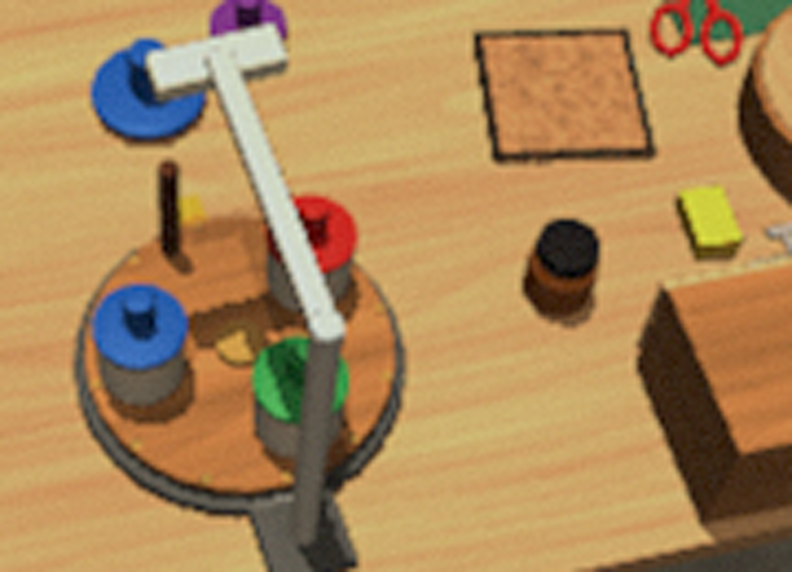

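Crop (x4.4, offset 215,170):
- Lid plate centres: blue (141,327), red (312,229), green (301,378).
- Handle top at (169,166), yellow mark at (195,208).
- Mat corners at (477,35), (627,31), (655,157) and (495,160).

I fit the stand to these points.

```bash
cat >> h.py <<'E'
def ray(c,uv,z):
    K=c["mtx"];T=c["cam_to_world"];d=T[:3,:3]@np.array([(uv[0]-K[0,2])/K[0,0],-(uv[1]-K[1,2])/K[1,1],-1]);o=T[:3,3]
    return o+d*(z-o[2])/d[2]
E
python3 - <<'E'
from h import *
c=pickle.load(open("scene.pkl","rb")); s=pickle.load(open("side.pkl","rb"))
f=lambda u,v:((u+.5)/4.4+215-.5,(v+.5)/4.4+170-.5)
g=lambda u,v:((u+.5)*.64-.5,(v+.5)*.64-.5)
pts={}
for n,uv,z in [("blue",(141,327),.110),("red",(312,229),.110),("green",(301,378),.110),("handle",(169,164),.155),("mark",(195,208),.014),("blueknob",(140,297),.154),("m1",(477,35),.008),("m2",(627,31),.008),("m3",(655,157),.008),("m4",(495,160),.008),("biglid",(148,97),.01),("lampL",(150,57),.328),("lampR",(280,28),.328),("lampR2",(285,60),.328),("lampL2",(158,90),.328)]:
    pts[n]=ray(c,f(*uv),z); print(n,pts[n].round(4))
for n,uv,z in [("blue",(352,242),.110),("red",(333,287),.110),("green",(300,258),.110),("handle",(379,257),.155),("mark",(390,313),.014),("blueknob",(351,231),.154)]:
    pts["s"+n]=ray(s,g(*uv),z); print("side",n,pts["s"+n].round(4))
from scipy.optimize import least_squares
def model(p):
    C=p[:2];q=p[2]
    e=lambda a,r:C+r*np.array([np.cos(q+a),np.sin(q+a)])
    return e
r=np.pi
bn=[("blue",-r/2,.085),("red",r-r/3,.085)]
for pre in ("","s"):
    def res(p):
        e=model(p); o=[]
        o+=list(e(-r/2,.085)-pts[pre+"blue"][:2]); o+=list(e(r-r/3,.085)-pts[pre+"red"][:2]); o+=list(e(p[4],.085)-pts[pre+"green"][:2]); o+=list(e(p[3],.112)-pts[pre+"handle"][:2])
        return o
    k=least_squares(res,[.72,0,0,3,0]); print(pre,k.x.round(4),np.degrees(k.x[2:]).round(1),"res mm",(k.fun*1000).round(1))
m=np.array([pts["m%d"%i][:2] for i in (1,2,3,4)]); print("mat c",m.mean(0),[np.linalg.norm(m[i]-m[i-1]).round(3) for i in range(4)],np.degrees(np.arctan2(*(m[1]-m[0])[::-1])))
E
```

```text
blue [ 0.7223 -0.0897  0.11  ]
red [0.6624 0.0658 0.11  ]
green [0.7936 0.0223 0.11  ]
handle [ 0.6041 -0.0413  0.155 ]
mark [ 0.5585 -0.0097  0.014 ]
blueknob [ 0.7213 -0.0891  0.154 ]
m1 [0.4178 0.3004 0.008 ]
m2 [0.4446 0.4435 0.008 ]
m3 [0.5914 0.4148 0.008 ]
m4 [0.5627 0.2706 0.008 ]
biglid [ 0.424  -0.0251  0.01  ]
lampL [ 0.6282 -0.0583  0.328 ]
lampR [0.6223 0.0404 0.328 ]
lampR2 [0.6522 0.0366 0.328 ]
lampL2 [ 0.6591 -0.0588  0.328 ]
side blue [ 0.7132 -0.0849  0.11  ]
side red [0.6623 0.0633 0.11  ]
side green [0.785 0.028 0.11 ]
side handle [ 0.602  -0.0377  0.155 ]
side mark [ 0.5567 -0.0125  0.014 ]
side blueknob [ 0.7083 -0.0769  0.154 ]
 [ 0.7122 -0.0043  0.1061  3.3659  0.2096] [  6.1 192.8  12. ] res mm [-1.1  0.9 -0.3 -1.4 -0.7 -0.2  2.1  0.7]
s [ 0.7081 -0.0039  0.069   3.381   0.3235] [  4.  193.7  18.5] res mm [ 0.7 -3.8 -1.7  3.3  1.6  0.7 -0.6 -0.2]
mat c [0.50415193 0.3573145 ] [np.float64(0.148), np.float64(0.146), np.float64(0.15), np.float64(0.147)] 79.39933053985477
```

{"fn": "servo_tool", "kwargs": {
  "plan": [
    [0.035, 0.072, 0, 0],
    [0.035, 0.072, 0, 0],
    [0.035, 0.072, 0, 0],
    [0.035, 0.072, 0, 0],
    [0.035, 0.072, 0, 0],
    [0.035, 0.072, 0, 0],
    [0, 0, 0, 0],
    [0, 0, 0, 0],
    [0, 0, 0, 0],
    [0, 0, 0, 0]
  ]
}}

```text
time: 0.93
eef_pos: [0.3589, 0.745, 0.2431]
eef_rot: [-179.8, -0.0, -25.7]
force: [-0.3, -0.2, 1.7]
finger_gap: 0.0857
```

{"fn": "servo_tool", "kwargs": {
  "plan": [
    [0.035, 0.072, 0, 0],
    [0.035, 0.072, 0, 0],
    [0.035, 0.072, 0, 0],
    [0.035, 0.072, 0, 0],
    [0.035, 0.072, 0, 0],
    [0.035, 0.072, 0, 0],
    [0, 0, 0, 0],
    [0, 0, 0, 0],
    [0, 0, 0, 0],
    [0, 0, 0, 0]
  ]
}}

```text
time: 1.77
eef_pos: [0.4012, 0.8353, 0.2012]
eef_rot: [-174.0, -0.1, -25.7]
force: [-0.1, -0.2, 0.1]
finger_gap: 0.0854
```

Run:
```python
from bench import *
s=state(); print(s["time"],s["joints"].round(1),s["eef_pos"],s["eef_rot"])
```

```text
1.7667 [  77.1   63.8   85.4    1.5 -105.8  -12.3] [0.40121387 0.83531671 0.20118069] [-1.74047978e+02 -9.17292580e-02 -2.56589236e+01]
```

{"fn": "servo_tool", "kwargs": {
  "plan": [
    [0.035, 0.072, 0, 0],
    [0.035, 0.072, 0, 0],
    [0.035, 0.072, 0, 0],
    [0.035, 0.072, 0, 0],
    [0.035, 0.072, 0, 0],
    [0.035, 0.072, 0, 0],
    [-0.035, -0.072, 0, 0],
    [-0.035, -0.072, 0, 0],
    [-0.035, -0.072, 0, 0],
    [-0.035, -0.072, 0, 0]
  ]
}}

```text
time: 2.6
eef_pos: [0.4027, 0.8438, 0.1434]
eef_rot: [-165.2, -0.4, -25.7]
force: [-0.7, 2.0, 2.2]
finger_gap: 0.0851
```

Run:
```python
from bench import *
s=state(); print(s["time"],s["joints"].round(1),s["eef_pos"],s["eef_rot"])
```

```text
2.6 [ 78.   43.4  44.8   3.9 -77.1 -14.1] [0.40269593 0.84378773 0.14340094] [-165.24590662   -0.36106273  -25.73261883]
```

{"fn": "servo_tool", "kwargs": {
  "plan": [
    [0.03, 0.06, 0.05, 0],
    [0.03, 0.06, 0.05, 0],
    [0.035, 0.072, 0, 0],
    [0.035, 0.072, 0, 0],
    [0.035, 0.072, 0, 0],
    [0.035, 0.072, 0, 0],
    [0.035, 0.072, 0, 0],
    [0.035, 0.072, 0, 0],
    [0.035, 0.072, 0, 0],
    [0.035, 0.072, 0, 0]
  ]
}}

```text
time: 3.43
eef_pos: [0.4664, 0.9769, 0.1108]
eef_rot: [-154.2, -0.5, -25.8]
force: [1.1, -0.6, -0.2]
finger_gap: 0.0856
```

Run:
```python
from bench import *
s=state(); print(s["time"],s["joints"].round(1),s["eef_pos"],s["eef_rot"])
```

```text
3.4333 [ 76.8  72.6  85.4   6.  -77.8 -12.4] [0.46641955 0.97694912 0.11079703] [-154.23539806   -0.51732861  -25.79894016]
```

```bash
cat > t.py <<'E'
from bench import *
import numpy as np
from scipy.spatial.transform import Rotation as R
from scipy.optimize import fsolve
s=state(); print(s["time"],s["joints"].round(1),s["eef_pos"].round(4),s["eef_rot"].round(2),s["force"].round(1),round(s["finger_gap"],4))
M=R.from_euler("xyz",s["eef_rot"],degrees=True)
A=M.as_matrix(); print("z",A[:,2].round(3),"tilt",np.degrees(np.arccos(-A[2,2])).round(1),"az z",np.degrees(np.arctan2(A[1,2],A[0,2])).round(1),"y",A[:,1].round(3),"az y",np.degrees(np.arctan2(A[1,1],A[0,1])).round(1))
E
cat > u.py <<'E'
from t import *
az=64.4
u=np.array([np.cos(np.radians(az)),np.sin(np.radians(az)),0]); w=np.cross([0,0,-1],u)
def f(p,T=35):
    B=(R.from_rotvec(w*p[1])*R.from_rotvec([0,0,p[0]])*M).as_matrix(); return [B[2,1],B[2,2]+np.cos(np.radians(T))]
S=set()
for p0 in np.arange(-180,180,15):
    x,_,ok,_=fsolve(f,[np.radians(p0),.7],full_output=True)
    if ok==1 and 0<x[1]<1.5:
        B=(R.from_rotvec(w*x[1])*R.from_rotvec([0,0,x[0]])*M).as_matrix()
        S.add((round((np.degrees(x[0])+180)%360-180,0),round(np.degrees(x[1]),0),round(np.degrees(np.arctan2(B[1,2],B[0,2]))),round(np.degrees(np.arctan2(B[1,1],B[0,1])))))
print(S)
E
python3 u.py
```

```text
3.4333 [ 76.8  72.6  85.4   6.  -77.8 -12.4] [0.4664 0.9769 0.1108] [-154.24   -0.52  -25.8 ] [ 1.1 -0.6 -0.2] 0.0856
z [ 0.196  0.388 -0.901] tilt 25.8 az z 63.1 y [-0.388 -0.813 -0.435] az y -115.5
{(np.float64(-121.0), np.float64(43.0), 25, 115), (np.float64(122.0), np.float64(42.0), 105, 15)}
```

{"fn": "servo_tool", "kwargs": {
  "plan": [
    [-0.02, -0.04, 0.03, 0.25],
    [-0.02, -0.04, 0.03, 0.25],
    [-0.02, -0.04, 0.03, 0.25],
    [-0.02, -0.04, 0.03, 0.25],
    [-0.02, -0.04, 0.03, 0.25],
    [0, 0, 0.03, 0.25],
    [0, 0, 0.03, 0.25],
    [0, 0, 0.03, 0.25],
    [0, 0, 0, 0.25],
    [0, 0, 0, 0.25]
  ]
}}

```text
time: 4.27
eef_pos: [0.4074, 0.8669, 0.2039]
eef_rot: [-154.0, -1.3, 40.7]
force: [0.6, 1.3, -1.2]
finger_gap: 0.0854
```

{"fn": "servo_tool", "kwargs": {
  "plan": [
    [0, 0, 0, 0.25],
    [0, 0, 0, 0.25],
    [0, 0, 0, 0.25],
    [0, 0, 0, 0.25],
    [0, 0, 0, 0.25],
    [0, 0, 0, 0.25],
    [0, 0, 0, 0.25],
    [0.02, 0.04, 0, 0],
    [0.03, 0.06, 0, 0],
    [0.035, 0.072, 0, 0]
  ]
}}

```text
time: 5.1
eef_pos: [0.3633, 0.8247, 0.1543]
eef_rot: [-155.4, -8.9, 86.8]
force: [-0.5, -0.4, -0.3]
finger_gap: 0.0854
```

```bash
python3 u.py
```

```text
5.1 [  67.8   63.1   85.4  -27.9 -110.1  100.7] [0.3633 0.8247 0.1543] [-155.35   -8.91   86.82] [-0.5 -0.4 -0.3] 0.0854
z [-0.409  0.164 -0.898] tilt 26.1 az z 158.2 y [ 0.911  0.014 -0.412] az y 0.9
{(np.float64(15.0), np.float64(34.0), 111, 21), (np.float64(131.0), np.float64(50.0), 32, 122)}
```

{"fn": "servo_tool", "kwargs": {
  "plan": [
    [-0.01, -0.02, 0.07, 0.25],
    [-0.01, -0.02, 0.07, 0.25],
    [0.02, 0.04, 0.04, 0],
    [0.035, 0.072, 0, 0],
    [0.035, 0.072, 0, 0],
    [0.035, 0.072, 0, 0],
    [0.035, 0.072, 0, 0],
    [0.035, 0.072, 0, 0],
    [0.035, 0.072, 0, 0],
    [0.035, 0.072, 0, 0]
  ]
}}

```text
time: 5.93
eef_pos: [0.3577, 0.8731, 0.1523]
eef_rot: [-161.5, -18.4, 97.2]
force: [-0.6, -0.0, -0.0]
finger_gap: 0.0853
```

```bash
python3 u.py
```

```text
5.9333 [  69.9   63.7   85.4  -25.5 -102.8  112.7] [0.3577 0.8731 0.1523] [-161.53  -18.45   97.24] [-0.6 -0.  -0. ] 0.0853
z [-0.352  0.258 -0.9  ] tilt 25.9 az z 143.8 y [ 0.928  0.219 -0.3  ] az y 13.3
{(np.float64(8.0), np.float64(23.0), 114, 24), (np.float64(129.0), np.float64(56.0), 43, 133)}
```

{"fn": "servo_tool", "kwargs": {
  "plan": [
    [-0.01, -0.02, 0.07, 0.2],
    [0.01, 0.02, 0.05, 0.08],
    [0.035, 0.072, 0, 0],
    [0.035, 0.072, 0, 0],
    [0.035, 0.072, 0, 0],
    [0.035, 0.072, 0, 0],
    [0.035, 0.072, 0, 0],
    [0.035, 0.072, 0, 0],
    [0.035, 0.072, 0, 0],
    [0.035, 0.072, 0, 0]
  ]
}}

```text
time: 6.77
eef_pos: [0.3705, 0.947, 0.1315]
eef_rot: [-169.6, -28.5, 102.6]
force: [0.6, -0.5, -0.0]
finger_gap: 0.0851
```

```bash
python3 u.py
```

```text
6.7667 [ 71.2  66.1  85.5 -23.4 -89.8 120. ] [0.3705 0.947  0.1315] [-169.65  -28.47  102.57] [ 0.6 -0.5 -0. ] 0.0851
z [-0.277  0.419 -0.865] tilt 30.1 az z 123.5 y [ 0.942  0.298 -0.158] az y 17.5
{(np.float64(132.0), np.float64(64.0), 54, 144), (np.float64(13.0), np.float64(11.0), 121, 31)}
```

{"fn": "servo_tool", "kwargs": {
  "plan": [
    [-0.015, -0.03, 0.07, 0.25],
    [0, 0, 0.05, 0.2],
    [0.035, 0.072, 0, 0],
    [0.035, 0.072, 0, 0],
    [0.035, 0.072, 0, 0],
    [0.035, 0.072, 0, 0],
    [0.035, 0.072, 0, 0],
    [0.035, 0.072, 0, 0],
    [0.035, 0.072, 0, 0],
    [0.035, 0.072, 0, 0]
  ]
}}

```text
time: 7.6
eef_pos: [0.3769, 1.0031, 0.1182]
eef_rot: [179.8, -36.7, 114.6]
force: [0.0, -1.1, 0.7]
finger_gap: 0.0854
```

```bash
python3 u.py
```

```text
7.6 [ 71.7  68.1  85.5 -24.2 -79.5 131.3] [0.3769 1.0031 0.1182] [179.75 -36.68 114.62] [ 0.  -1.1  0.7] 0.0854
z [-0.245  0.545 -0.802] tilt 36.7 az z 114.2 y [0.91  0.414 0.003] az y 24.5
{(np.float64(130.0), np.float64(72.0), 65, 155), (np.float64(137.0), np.float64(2.0), -109, 161)}
```

{"fn": "servo_tool", "kwargs": {
  "plan": [
    [-0.01, -0.06, 0.05, -0.1],
    [-0.01, -0.06, 0.05, -0.15],
    [0, -0.07, 0.04, -0.15],
    [0, -0.07, 0.04, -0.15],
    [0, -0.075, 0.03, -0.15],
    [0, -0.075, 0.03, -0.15],
    [0, -0.08, 0.02, -0.15],
    [0, -0.08, 0, -0.15],
    [0, -0.08, 0, -0.15],
    [0, -0.08, 0, -0.15]
  ]
}}

```text
time: 8.43
eef_pos: [0.3718, 0.677, 0.2257]
eef_rot: [-179.8, -37.0, 76.8]
force: [-0.3, -0.8, 1.0]
finger_gap: 0.0854
```

```bash
python3 t.py
```

```text
8.4333 [ 75.5  -0.5  -6.   -1.4 -47.6  92. ] [0.3718 0.677  0.2257] [-179.79  -36.97   76.85] [-0.3 -0.8  1. ] 0.0854
z [ 0.133  0.586 -0.799] tilt 37.0 az z 77.2 y [ 0.974 -0.225 -0.003] az y -13.0
```

{"fn": "servo_tool", "kwargs": {
  "plan": [
    [0.005, -0.075, 0.01, -0.13],
    [0.005, -0.075, 0.01, -0.13],
    [0.005, -0.075, 0, -0.13],
    [0.01, -0.075, 0, -0.13],
    [0.01, -0.075, 0, -0.13],
    [0.01, -0.075, 0, -0.13],
    [0.015, -0.075, 0, -0.13],
    [0.015, -0.075, 0, -0.13],
    [0.015, -0.075, 0, -0.13],
    [0.015, -0.075, 0, -0.13]
  ]
}}

```text
time: 9.27
eef_pos: [0.4242, 0.302, 0.2339]
eef_rot: [-179.5, -36.9, 39.5]
force: [0.5, -0.8, 0.6]
finger_gap: 0.0855
```

```bash
python3 t.py
```

```text
9.2667 [ 68.  -46.7 -45.4  18.9 -59.1  56.6] [0.4242 0.302  0.2339] [-179.46  -36.9    39.48] [ 0.5 -0.8  0.6] 0.0855
z [ 0.457  0.389 -0.8  ] tilt 36.9 az z 40.4 y [ 0.64  -0.768 -0.008] az y -50.2
```

{"fn": "servo_tool", "kwargs": {
  "plan": [
    [0.035, -0.06, 0, -0.11],
    [0.035, -0.065, 0, -0.11],
    [0.03, -0.07, 0, -0.12],
    [0.03, -0.07, 0, -0.12],
    [0.01, -0.07, 0, -0.13],
    [0, -0.07, 0, -0.13],
    [0, -0.07, 0, -0.13],
    [0, -0.07, -0.01, -0.13],
    [0, -0.07, -0.02, -0.12],
    [0, -0.06, -0.02, -0.12]
  ],
  "grip": -0.1
}}

```text
time: 10.1
eef_pos: [0.4944, -0.0359, 0.2093]
eef_rot: [-179.5, -37.0, 4.5]
force: [0.9, -0.2, 0.6]
finger_gap: 0.0471
```

```bash
python3 t.py
python3 - <<'E'
from h import *; from bench import *
c=camera("wrist"); pickle.dump(c,open("w1.pkl","wb")); cv2.imwrite("pics/w1.png",c["img"][:,:,::-1])
E
```

```text
10.1 [ 28.8 -52.9 -49.7  16.1 -59.5  61.8] [ 0.4944 -0.0359  0.2093] [-179.46  -36.99    4.5 ] [ 0.9 -0.2  0.6] 0.0471
z [ 0.599  0.057 -0.799] tilt 37.0 az z 5.4 y [ 0.084 -0.996 -0.008] az y -85.2
```

View pics/w1.png

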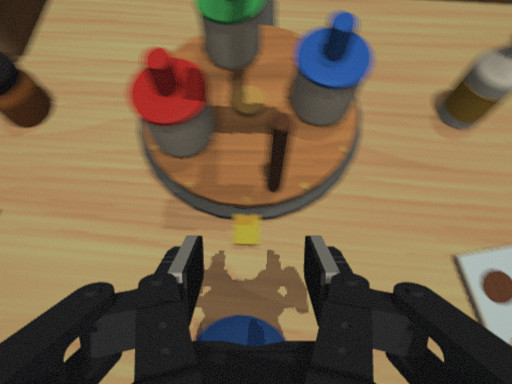

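Wrist view: handle from (274,187) up to (281,120), yellow mark centre (247,229), knob tops red (159,57) and blue (345,20). No contact. I refine the positions from this view.

Run:
```python
from h import *
c=pickle.load(open("w1.pkl","rb"));P=cloud(c)
for n,uv,z in [("handle",(281,120),.155),("hbase",(274,186),.035),("mark",(247,229),.014),("red",(159,57),.154),("blue",(345,20),.154),("biglid",(241,335),.02)]:
    u,v=uv; print(n,ray(c,uv,z).round(4),P[v-3:v+4,u-3:u+4].reshape(-1,3)[24].round(4))
h=ray(c,(281,121),.155)
for a in(0,):
    C=np.array([.711,-.004]);print(np.degrees(np.arctan2(*(h[:2]-C)[::-1])),np.linalg.norm(h[:2]-C))
```

```text
handle [ 0.6064 -0.045   0.155 ] [ 0.6054 -0.0449  0.1565]
hbase [ 0.6047 -0.0461  0.035 ] [ 0.5995 -0.0458  0.0473]
mark [ 0.5609 -0.0206  0.014 ] [ 0.5606 -0.0206  0.0149]
red [0.659  0.0559 0.154 ] [0.6633 0.058  0.1494]
blue [ 0.7108 -0.0935  0.154 ] [ 0.7168 -0.0948  0.1489]
biglid [ 0.4555 -0.0247  0.02  ] [ 0.4555 -0.0247  0.0204]
-158.73673480105887 0.11313521300954503
```

{"fn": "servo_tool", "kwargs": {
  "plan": [
    [0.02, -0.006, -0.03, 0],
    [0.025, -0.007, -0.04, 0],
    [0.03, 0, -0.04, 0],
    [0.03, 0, -0.03, 0],
    [0.03, 0, -0.02, 0],
    [0.03, 0, 0, 0],
    [0.03, 0, 0, 0],
    [0.02, 0, 0, 0],
    [0.015, 0, 0, 0],
    [0, 0, 0, 0]
  ]
}}

```text
time: 10.98
eef_pos: [0.6109, -0.0404, 0.1285]
eef_rot: [-179.7, -36.8, 4.8]
force: [-0.1, -1.0, 0.7]
finger_gap: 0.0471
```

```bash
python3 t.py
python3 - <<'E'
from h import *; from bench import *
c=camera("wrist"); pickle.dump(c,open("w2.pkl","wb")); cv2.imwrite("pics/w2.png",c["img"][:,:,::-1])
E
```

```text
10.9833 [ 19.3 -26.  -42.6  13.5 -38.2  67.7] [ 0.6109 -0.0404  0.1285] [-179.68  -36.78    4.83] [-0.1 -1.   0.7] 0.0471
z [ 0.596  0.056 -0.801] tilt 36.8 az z 5.4 y [ 0.088 -0.996 -0.004] az y -85.0
```

View pics/w2.png

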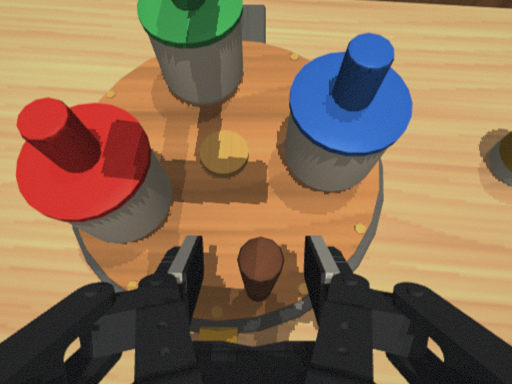

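Wrist view 2: the handle top at (261,258) is centred between the open pads, and the brass hub is at (224,152). I grip it and compute the axis.

{"fn": "servo_tool", "kwargs": {
  "plan": [
    [0, 0, 0, 0],
    [0, 0, 0, 0],
    [0, 0, 0, 0],
    [0, 0, 0, 0],
    [0, 0, 0, 0],
    [0, 0, 0, 0],
    [0, 0, 0, 0],
    [0, 0, 0, 0],
    [0, 0, 0, 0],
    [0, 0, 0, 0]
  ],
  "grip": 1,
  "squeeze": 25
}}

```text
time: 11.87
eef_pos: [0.6088, -0.0411, 0.1262]
eef_rot: [-179.9, -36.5, 5.0]
force: [-6.5, -2.1, 3.4]
finger_gap: 0.0172
```

```bash
python3 t.py
python3 - <<'E'
from h import *
c=pickle.load(open("w2.pkl","rb"));P=cloud(c)
for n,uv,z in [("hub",(224,152),.032),("handle",(261,257),.155),("red",(47,122),.154),("blue",(370,54),.154)]:
    u,v=uv; print(n,ray(c,uv,z).round(4),P[v,u].round(4))
E
```

```text
11.8667 [ 19.3 -26.1 -42.8  13.5 -38.4  67.8] [ 0.6088 -0.0411  0.1262] [-179.87  -36.5     5.01] [-6.5 -2.1  3.4] 0.0172
z [ 0.592  0.054 -0.804] tilt 36.5 az z 5.2 y [ 0.089 -0.996 -0.002] az y -84.9
hub [ 0.7153 -0.0046  0.032 ] [ 0.711  -0.0058  0.0402]
handle [ 0.607  -0.0425  0.155 ] [ 0.6068 -0.0425  0.1561]
red [0.6586 0.057  0.154 ] [0.6619 0.0614 0.1485]
blue [ 0.7096 -0.0873  0.154 ] [ 0.7148 -0.0892  0.1489]
```

{"fn": "servo_tool", "kwargs": {
  "plan": [
    [-0.0035, 0.011, 0, 0],
    [-0.003, 0.0115, 0, 0],
    [-0.0025, 0.0115, 0, 0],
    [-0.0015, 0.0115, 0, 0],
    [-0.001, 0.0115, 0, 0],
    [-0.0005, 0.012, 0, 0],
    [0, 0.012, 0, 0],
    [0.0005, 0.0115, 0, 0],
    [0.0015, 0.0115, 0, 0],
    [0.002, 0.0115, 0, 0]
  ]
}}

```text
time: 12.7
eef_pos: [0.6054, 0.0176, 0.1258]
eef_rot: [-179.9, -36.5, 5.1]
force: [7.7, -5.1, 2.9]
finger_gap: 0.0174
```

```bash
python3 t.py
```

```text
12.7 [ 26.9 -27.4 -46.   20.5 -38.7  55.9] [0.6054 0.0176 0.1258] [-179.87  -36.48    5.06] [ 7.7 -5.1  2.9] 0.0174
z [ 0.592  0.055 -0.804] tilt 36.5 az z 5.3 y [ 0.089 -0.996 -0.002] az y -84.9
```

{"fn": "servo_tool", "kwargs": {
  "plan": [
    [0.0035, 0.0115, 0, 0],
    [0.004, 0.0115, 0, 0],
    [0.0045, 0.011, 0, 0],
    [0.005, 0.011, 0, 0],
    [0.005, 0.0105, 0, 0],
    [0.0055, 0.0105, 0, 0],
    [0.006, 0.01, 0, 0],
    [0.0065, 0.01, 0, 0],
    [0.007, 0.0095, 0, 0],
    [0.0075, 0.009, 0, 0]
  ]
}}

```text
time: 13.53
eef_pos: [0.6327, 0.0696, 0.1253]
eef_rot: [-179.9, -36.4, 5.0]
force: [-9.1, -5.3, 7.8]
finger_gap: 0.0172
```

```bash
python3 t.py
```

```text
13.5333 [ 30.9 -21.3 -43.3  25.2 -37.1  48.2] [0.6327 0.0696 0.1253] [-179.89  -36.42    5.05] [-9.1 -5.3  7.8] 0.0172
z [ 0.591  0.054 -0.805] tilt 36.4 az z 5.2 y [ 0.089 -0.996 -0.001] az y -84.9
```

{"fn": "servo_tool", "kwargs": {
  "plan": [
    [0.008, 0.0085, 0, 0],
    [0.0085, 0.008, 0, 0],
    [0.009, 0.008, 0, 0],
    [0.009, 0.0075, 0, 0],
    [0.0095, 0.007, 0, 0],
    [0.01, 0.0065, 0, 0],
    [0.01, 0.006, 0, 0],
    [0.0105, 0.005, 0, 0],
    [0.011, 0.0045, 0, 0],
    [0.011, 0.004, 0, 0]
  ]
}}

```text
time: 14.37
eef_pos: [0.6809, 0.101, 0.1251]
eef_rot: [-179.9, -36.4, 5.0]
force: [-2.8, -7.4, 9.3]
finger_gap: 0.0169
```

```bash
python3 t.py
```

```text
14.3667 [ 30.9 -12.1 -36.4  26.7 -35.   46.3] [0.6809 0.101  0.1251] [-179.94  -36.38    5.  ] [-2.8 -7.4  9.3] 0.0169
z [ 0.591  0.053 -0.805] tilt 36.4 az z 5.1 y [ 0.088 -0.996 -0.001] az y -85.0
```

{"fn": "servo_tool", "kwargs": {
  "plan": [
    [0, 0, 0, 0],
    [0, 0, 0, 0],
    [0, 0, 0, 0],
    [0, 0, 0, 0],
    [0, 0, 0, 0],
    [-0.03, 0, 0.02, 0],
    [-0.04, 0, 0.03, 0],
    [-0.05, 0, 0.03, 0],
    [-0.06, 0, 0.03, 0],
    [-0.06, 0, 0.02, 0]
  ],
  "grip": -0.1
}}

```text
time: 15.2
eef_pos: [0.5596, 0.1015, 0.1908]
eef_rot: [-179.8, -36.4, 5.0]
force: [1.0, 1.6, 1.3]
finger_gap: 0.0466
```

{"fn": "servo_tool", "kwargs": {
  "plan": [
    [-0.06, -0.03, 0.02, 0],
    [-0.04, -0.05, 0.01, 0],
    [-0.02, -0.05, 0, 0],
    [0, -0.04, 0, 0],
    [0, -0.03, 0, 0],
    [0, -0.02, 0, 0],
    [0, 0, 0, 0],
    [0, 0, 0, 0],
    [0, 0, 0, 0],
    [0, 0, 0, 0]
  ]
}}

```text
time: 16.03
eef_pos: [0.5004, -0.0077, 0.2043]
eef_rot: [-179.9, -36.4, 5.1]
force: [-0.8, -0.7, -0.8]
finger_gap: 0.0471
```

```bash
python3 t.py
python3 - <<'E'
from h import *; from bench import *
c=camera("wrist"); pickle.dump(c,open("w3.pkl","wb")); cv2.imwrite("pics/w3.png",c["img"][:,:,::-1])
c=camera("scene"); pickle.dump(c,open("s3.pkl","wb"))
E
```

```text
16.0333 [ 33.1 -51.5 -50.3  18.7 -59.4  57.1] [ 0.5004 -0.0077  0.2043] [-179.87  -36.37    5.09] [-0.8 -0.7 -0.8] 0.0471
z [ 0.59   0.055 -0.805] tilt 36.4 az z 5.3 y [ 0.09  -0.996 -0.002] az y -84.8
```

View pics/w3.png

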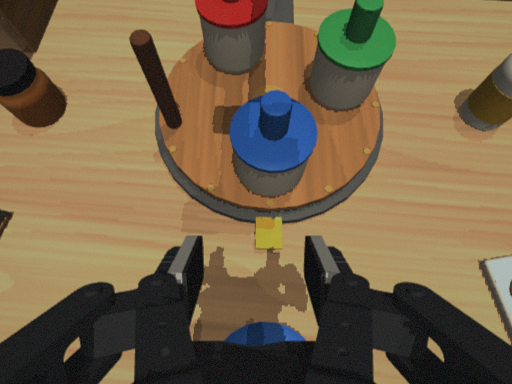

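Wrist view 3: the blue pot stands right behind the yellow mark (269,232), with its knob top at (276,99) and plate centre at (273,130). The handle is on the left. I measure the knob and the joint angle.

Run:
```python
from h import *
c=pickle.load(open("w3.pkl","rb"));P=cloud(c)
for n,uv,z in [("knobtop",(276,99),.154),("plate",(273,131),.110),("mark",(269,232),.014),("handle",(142,38),.155)]:
    u,v=uv; print(n,ray(c,uv,z).round(4),P[v,u].round(4))
for nm in("w3","s3"):
    c=pickle.load(open(nm+".pkl","rb"));P=cloud(c);hsv=cv2.cvtColor(c["img"],cv2.COLOR_RGB2HSV)
    m=(hsv[...,0]>100)&(hsv[...,0]<125)&(hsv[...,1]>120)&(P[...,0]>.54)&(P[...,0]<.7)&(abs(P[...,1])<.07)
    for lo,hi in((.148,.16),(.104,.115)):
        q=P[m&(P[...,2]>lo)&(P[...,2]<hi)]
        if len(q): print(nm,lo,len(q),cv2.minEnclosingCircle(q[:,:2].astype(np.float32)),q.mean(0).round(4))
```

```text
knobtop [ 0.6262 -0.0116  0.154 ] [ 0.6296 -0.0116  0.1494]
plate [ 0.6263 -0.0117  0.11  ] [ 0.616  -0.0115  0.1266]
mark [ 0.5621 -0.0171  0.014 ] [ 0.5618 -0.0171  0.0153]
handle [0.674 0.098 0.155] [0.6734 0.0977 0.1555]
w3 0.148 580 ((0.6268409490585327, -0.01168625894933939), 0.011930800043046474) [ 0.6266 -0.0117  0.1492]
w3 0.104 4033 ((0.6270097494125366, -0.011330108158290386), 0.03795047849416733) [ 0.6188 -0.0116  0.1107]
s3 0.148 15 ((0.6331511735916138, -0.011807030066847801), 0.011654713191092014) [ 0.6324 -0.0107  0.1499]
s3 0.104 199 ((0.6302682757377625, -0.01117407064884901), 0.0387902706861496) [ 0.635  -0.0145  0.1098]
```

Run:
```python
from h import *
c=pickle.load(open("w3.pkl","rb"))
t=np.array([.5004,-.0077,.2043]);z=np.array([.59,.055,-.805]);d=c["cam_to_world"][:3,3]-t
print(d.round(3),"along z",d@z,"perp",(d-(d@z)*z).round(3), "at grasp:",(d+[.6335,-.011,.13]).round(3))
```

```text
[-0.026 -0.001  0.149] along z -0.13546690165902878 perp [0.054 0.006 0.04 ] at grasp: [ 0.608 -0.012  0.279]
```

{"fn": "servo_tool", "kwargs": {
  "plan": [
    [0.01, -0.003, -0.03, 0],
    [0.02, -0.004, -0.03, 0],
    [0.025, 0, -0.03, 0],
    [0.025, 0, -0.025, 0],
    [0.03, 0, -0.015, 0],
    [0.03, 0, -0.01, 0],
    [0.03, 0, 0, 0],
    [0.02, 0, 0, 0],
    [0, 0, 0, 0],
    [0, 0, 0, 0]
  ]
}}

```text
time: 16.97
eef_pos: [0.5953, -0.0116, 0.1337]
eef_rot: [-179.9, -36.3, 5.1]
force: [-1.3, 0.2, -0.2]
finger_gap: 0.0466
```

```bash
python3 t.py
```

```text
16.9667 [ 24.  -29.5 -45.3  17.  -40.6  61.6] [ 0.5953 -0.0116  0.1337] [-179.89  -36.29    5.06] [-1.3  0.2 -0.2] 0.0466
z [ 0.589  0.054 -0.806] tilt 36.3 az z 5.2 y [ 0.089 -0.996 -0.002] az y -84.9
```

{"fn": "servo_tool", "kwargs": {
  "plan": [
    [0.02, 0, -0.005, 0],
    [0.02, 0, 0, 0],
    [0.02, 0, 0, 0],
    [0.015, 0, 0, 0],
    [0, 0, 0, 0],
    [0, 0, 0, 0],
    [0, 0, 0, 0],
    [0, 0, 0, 0],
    [0, 0, 0, 0],
    [0, 0, 0, 0]
  ]
}}

```text
time: 17.8
eef_pos: [0.6328, -0.0117, 0.1323]
eef_rot: [-179.8, -36.4, 5.0]
force: [0.2, 0.4, 0.0]
finger_gap: 0.0473
```

```bash
python3 t.py
python3 - <<'E'
from h import *; from bench import *
c=camera("wrist"); cv2.imwrite("pics/w4.png",c["img"][:,:,::-1])
E
```

```text
17.8 [ 21.8 -22.1 -40.2  16.  -37.8  63.6] [ 0.6328 -0.0117  0.1323] [-179.85  -36.41    5.04] [0.2 0.4 0. ] 0.0473
z [ 0.591  0.055 -0.805] tilt 36.4 az z 5.3 y [ 0.089 -0.996 -0.002] az y -84.9
```

View pics/w4.png

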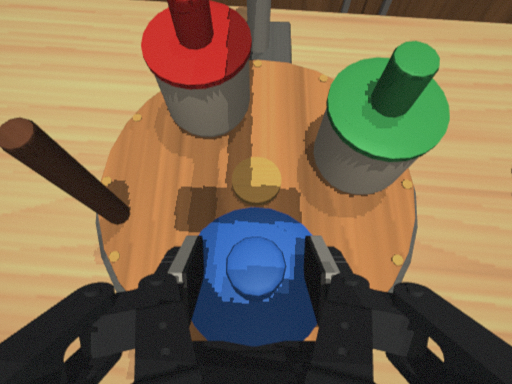

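Knob centred between the pads at (256,267). I close the grip.

{"fn": "servo_tool", "kwargs": {
  "plan": [
    [0, 0, 0, 0],
    [0, 0, 0, 0],
    [0, 0, 0, 0],
    [0, 0, 0, 0],
    [0, 0, 0, 0],
    [0, 0, 0, 0],
    [0, 0, 0, 0],
    [0, 0, 0, 0],
    [0, 0, 0, 0],
    [0, 0, 0, 0]
  ],
  "grip": 1,
  "squeeze": 45
}}

```text
time: 18.68
eef_pos: [0.633, -0.0118, 0.1323]
eef_rot: [-179.9, -36.4, 5.0]
force: [-1.5, -0.6, 2.7]
finger_gap: 0.0234
```

```bash
python3 t.py
```

```text
18.6833 [ 21.8 -22.1 -40.2  16.  -37.8  63.6] [ 0.633  -0.0118  0.1323] [-179.86  -36.41    5.04] [-1.5 -0.6  2.7] 0.0234
z [ 0.591  0.055 -0.805] tilt 36.4 az z 5.3 y [ 0.089 -0.996 -0.002] az y -84.9
```

{"fn": "servo_tool", "kwargs": {
  "plan": [
    [0, 0, 0.005, 0],
    [0, 0, 0.006, 0],
    [0, 0, 0.006, 0],
    [0, 0, 0.006, 0],
    [0, 0, 0.006, 0],
    [-0.01, 0, 0.003, 0],
    [-0.02, 0, 0.002, 0],
    [-0.03, 0, 0.002, 0],
    [-0.04, 0, 0.005, 0],
    [-0.05, 0, 0.01, 0]
  ]
}}

```text
time: 19.52
eef_pos: [0.5569, -0.0122, 0.1563]
eef_rot: [-179.9, -36.3, 5.0]
force: [-0.5, 1.2, -0.2]
finger_gap: 0.0235
```

```bash
python3 t.py;  python3 - <<'E'
from h import *; from bench import *
c=camera("wrist"); pickle.dump(c,open("w5.pkl","wb")); cv2.imwrite("pics/w5.png",c["img"][:,:,::-1])
E
```

```text
19.5167 [ 26.7 -38.2 -48.2  17.2 -47.   60.3] [ 0.5569 -0.0122  0.1563] [-179.89  -36.25    5.01] [-0.5  1.2 -0.2] 0.0235
z [ 0.589  0.054 -0.806] tilt 36.3 az z 5.2 y [ 0.088 -0.996 -0.001] az y -84.9
```

View pics/w5.png

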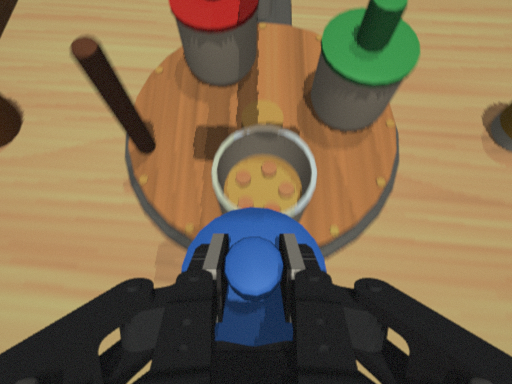

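Lid held upright by the knob; the pot is open at the front with its contents visible at (262,180). I carry the lid to the mat.

{"fn": "servo_tool", "kwargs": {
  "plan": [
    [-0.03, 0.01, 0.02, 0.03],
    [-0.02, 0.025, 0.02, 0.07],
    [-0.015, 0.04, 0.01, 0.1],
    [-0.01, 0.055, 0.01, 0.12],
    [-0.005, 0.065, 0, 0.12],
    [-0.005, 0.07, 0, 0.12],
    [0, 0.07, 0, 0.12],
    [0, 0.07, 0, 0.12],
    [0, 0.07, 0, 0.12],
    [0, 0.065, 0, 0.12]
  ]
}}

```text
time: 20.4
eef_pos: [0.5148, 0.2601, 0.1878]
eef_rot: [-179.8, -36.4, 35.0]
force: [0.6, -0.6, -1.3]
finger_gap: 0.0235
```

{"fn": "servo_tool", "kwargs": {
  "plan": [
    [0, 0.06, 0, 0],
    [0, 0.05, 0, 0],
    [0, 0.04, 0, 0],
    [0, 0.03, 0, 0],
    [0, 0.02, 0, 0],
    [0, 0, 0, 0],
    [0, 0, 0, 0],
    [0, 0, 0, 0],
    [0, 0, 0, 0],
    [0, 0, 0, 0]
  ]
}}

```text
time: 21.23
eef_pos: [0.5156, 0.3576, 0.1879]
eef_rot: [-179.8, -36.4, 34.8]
force: [0.1, -0.2, -0.4]
finger_gap: 0.0235
```

```bash
python3 t.py;  python3 - <<'E'
from h import *; from bench import *
c=camera("wrist"); pickle.dump(c,open("w6.pkl","wb")); cv2.imwrite("pics/w6.png",c["img"][:,:,::-1])
E
```

```text
21.2333 [ 60.1 -24.9 -37.9  20.8 -45.2  54.2] [0.5156 0.3576 0.1879] [-179.83  -36.42   34.77] [ 0.1 -0.2 -0.4] 0.0235
z [ 0.486  0.341 -0.805] tilt 36.4 az z 35.1 y [ 0.572 -0.82  -0.002] az y -55.1
```

View pics/w6.png

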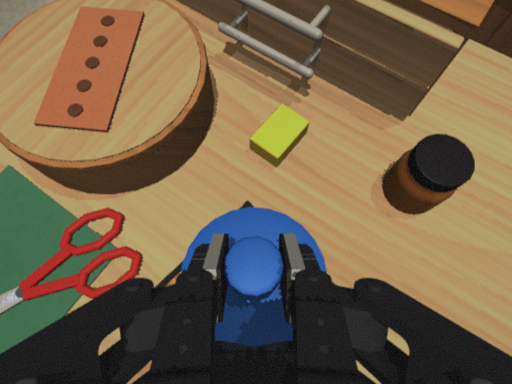

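Run:
```python
from h import *
c=pickle.load(open("w6.pkl","rb")); print(ray(c,(248,203),.008))
```

```text
[0.5856068  0.41539647 0.008     ]
```

{"fn": "servo_tool", "kwargs": {
  "plan": [
    [-0.006, 0.002, -0.02, 0],
    [-0.006, 0.002, -0.03, 0],
    [0, 0, -0.04, 0],
    [0, 0, -0.045, 0],
    [0, 0, -0.045, 0],
    [0, 0, -0.035, 0],
    [0, 0, -0.025, 0],
    [0, 0, -0.015, 0],
    [0, 0, -0.01, 0],
    [0, 0, 0, 0]
  ]
}}

```text
time: 22.12
eef_pos: [0.5092, 0.3596, 0.0537]
eef_rot: [-179.9, -36.3, 34.8]
force: [0.4, -0.1, -2.2]
finger_gap: 0.0238
```

```bash
python3 t.py
python3 - <<'E'
from h import *; from bench import *
c=camera("scene"); pickle.dump(c,open("s7.pkl","wb"))
a=cv2.resize(c["img"][130:290,215:415,::-1],None,fx=4,fy=4,interpolation=cv2.INTER_CUBIC); cv2.imwrite("pics/s7.png",a[:600])
E
```

```text
22.1167 [ 58.9 -19.7 -51.3  30.8 -27.9  42.5] [0.5092 0.3596 0.0537] [-179.9   -36.3    34.85] [ 0.4 -0.1 -2.2] 0.0238
z [ 0.485  0.34  -0.806] tilt 36.3 az z 35.0 y [ 0.572 -0.82  -0.001] az y -55.1
```

View pics/s7.png

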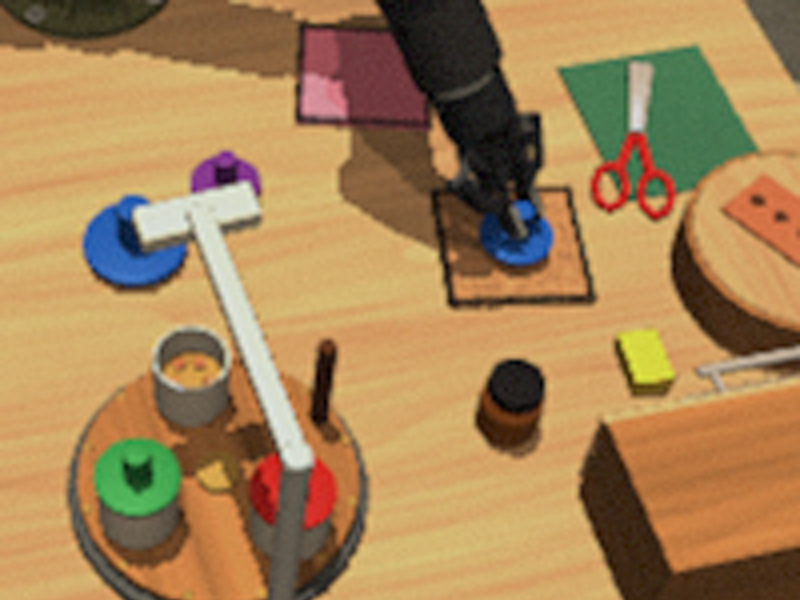

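Scene crop: the lid at (516,237) is central over the mat (433–595, 188–305). I lower it gently.

{"fn": "servo_tool", "kwargs": {
  "plan": [
    [0, 0, -0.004, 0],
    [0, 0, -0.004, 0],
    [0, 0, -0.003, 0],
    [0, 0, -0.002, 0],
    [0, 0, -0.002, 0],
    [0, 0, -0.001, 0],
    [0, 0, -0.001, 0],
    [0, 0, 0, 0],
    [0, 0, 0, 0],
    [0, 0, 0, 0]
  ]
}}

```text
time: 23.0
eef_pos: [0.5095, 0.3603, 0.0466]
eef_rot: [-179.9, -36.4, 34.8]
force: [-0.3, -0.8, -1.1]
finger_gap: 0.0237
```

```bash
python3 t.py
```

```text
23.0 [ 58.6 -19.1 -52.   31.9 -26.6  41.4] [0.5095 0.3603 0.0466] [-179.85  -36.39   34.83] [-0.3 -0.8 -1.1] 0.0237
z [ 0.486  0.341 -0.805] tilt 36.4 az z 35.1 y [ 0.572 -0.82  -0.002] az y -55.1
```

{"fn": "servo_tool", "kwargs": {
  "plan": [
    [0, 0, -0.001, 0],
    [0, 0, -0.001, 0],
    [0, 0, -0.001, 0],
    [0, 0, -0.001, 0],
    [0, 0, 0, 0],
    [0, 0, 0, 0],
    [0, 0, 0, 0],
    [0, 0, 0, 0],
    [0, 0, 0, 0],
    [0, 0, 0, 0]
  ]
}}

```text
time: 23.83
eef_pos: [0.5094, 0.3603, 0.0446]
eef_rot: [-179.9, -36.4, 34.8]
force: [-0.3, -0.6, -1.6]
finger_gap: 0.0239
```

```bash
python3 t.py
```

```text
23.8333 [ 58.5 -18.9 -52.2  32.2 -26.3  41.1] [0.5094 0.3603 0.0446] [-179.85  -36.39   34.84] [-0.3 -0.6 -1.6] 0.0239
z [ 0.486  0.341 -0.805] tilt 36.4 az z 35.1 y [ 0.572 -0.82  -0.002] az y -55.1
```

{"fn": "servo_tool", "kwargs": {
  "plan": [
    [0, 0, -0.001, 0],
    [0, 0, -0.001, 0],
    [0, 0, -0.001, 0],
    [0, 0, 0, 0],
    [0, 0, 0, 0],
    [0, 0, 0, 0],
    [0, 0, 0, 0],
    [0, 0, 0, 0],
    [0, 0, 0, 0],
    [0, 0, 0, 0]
  ]
}}

```text
time: 24.67
eef_pos: [0.5098, 0.3607, 0.0441]
eef_rot: [-179.8, -36.5, 34.8]
force: [-1.5, -1.3, 5.2]
finger_gap: 0.0233
```

```bash
python3 t.py
```

```text
24.6667 [ 58.4 -18.8 -52.3  32.5 -26.   40.9] [0.5098 0.3607 0.0441] [-179.84  -36.48   34.84] [-1.5 -1.3  5.2] 0.0233
z [ 0.486  0.342 -0.804] tilt 36.5 az z 35.1 y [ 0.573 -0.82  -0.002] az y -55.1
```

Contact at about 5 N, right at the expected height. I release and back out along the tool axis.

{"fn": "servo_tool", "kwargs": {
  "plan": [
    [0, 0, 0, 0],
    [0, 0, 0, 0],
    [0, 0, 0, 0],
    [0, 0, 0, 0],
    [0, 0, 0, 0],
    [-0.005, -0.0035, 0.008, 0],
    [-0.01, -0.007, 0.016, 0],
    [-0.02, -0.014, 0.032, 0],
    [-0.03, -0.02, 0.05, 0],
    [-0.03, -0.02, 0.05, 0]
  ],
  "grip": -0.1
}}

```text
time: 25.5
eef_pos: [0.461, 0.3268, 0.1207]
eef_rot: [-179.9, -36.2, 34.8]
force: [-0.1, 0.9, 1.1]
finger_gap: 0.0471
```

{"fn": "servo_tool", "kwargs": {
  "plan": [
    [-0.03, -0.02, 0.05, 0],
    [-0.03, -0.02, 0.05, 0],
    [-0.02, -0.01, 0.03, 0],
    [0, 0, 0, 0],
    [0, 0, 0, 0],
    [0, 0, 0, 0],
    [0, 0, 0, 0],
    [0, 0, 0, 0],
    [0, 0, 0, 0],
    [0, 0, 0, 0]
  ]
}}

```text
time: 26.33
eef_pos: [0.4221, 0.3027, 0.1852]
eef_rot: [-179.9, -36.3, 34.8]
force: [-0.9, -0.9, -0.5]
finger_gap: 0.047
```

```bash
python3 t.py
python3 - <<'E'
from h import *; from bench import *
c=camera("scene"); P=cloud(c)
a=cv2.resize(c["img"][130:290,215:415,::-1],None,fx=4,fy=4,interpolation=cv2.INTER_CUBIC); cv2.imwrite("pics/s8.png",a[:600])
for n,c in (("scene",c),("wrist",camera("wrist"))):
    P=cloud(c);hsv=cv2.cvtColor(c["img"],cv2.COLOR_RGB2HSV)
    m=(hsv[...,0]>100)&(hsv[...,0]<125)&(hsv[...,1]>120)&(abs(P[...,0]-.504)<.08)&(abs(P[...,1]-.357)<.08)
    for lo,hi in((.058,.07),(.015,.028)):
        q=P[m&(P[...,2]>lo)&(P[...,2]<hi)]
        if len(q): print(n,len(q),cv2.minEnclosingCircle(q[:,:2].astype(np.float32)),q.mean(0).round(4),q[:,2].std().round(4))
E
```

```text
26.3333 [ 70.3 -47.  -52.1  24.2 -56.5  46.2] [0.4221 0.3027 0.1852] [-179.92  -36.31   34.84] [-0.9 -0.9 -0.5] 0.047
z [ 0.485  0.339 -0.806] tilt 36.3 az z 35.0 y [ 0.572 -0.82  -0.001] az y -55.1
scene 19 ((0.5103244185447693, 0.3568524420261383), 0.013568554073572159) [0.5112 0.357  0.0609] 0.0021
scene 148 ((0.5097179412841797, 0.3585452437400818), 0.03869745135307312) [0.5136 0.3547 0.0215] 0.0029
wrist 506 ((0.5052040815353394, 0.3592384159564972), 0.012497172690927982) [0.5046 0.3587 0.0608] 0.0009
wrist 3077 ((0.5051532983779907, 0.3589380979537964), 0.03762499988079071) [0.5006 0.3558 0.0227] 0.0011
```

View pics/s8.png

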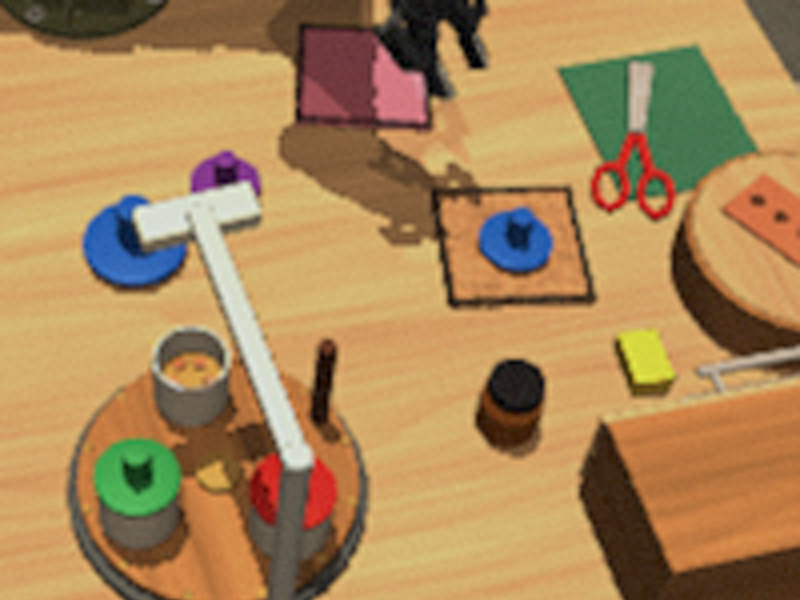

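The blue lid is knob up at the centre of the mat, at (516,240). The open pot is at the front, the red and green lids are on, and the robot is clear of everything.

```bash
python3 -c "
from bench import *
print(finish_job())"
```

```text
the job is handed in; nothing more can be done
None
```

The job is done and handed in, with the robot's clock at 26.3 s of the 58 s allowed. The hand-in gave no verdict.

- **Tilt:** The moves only shift and turn about the vertical. I got the 36° tool tilt by pushing the arm against its outer reach limit, away from the scene.
- **Caddy:** I gripped the handle and turned the disc by -90°. After I let go, the blue pot stood at the front behind the yellow mark. Its knob was at about (0.627, -0.012), against an expected front spot of (0.626, -0.011).
- **Lid:** I took the blue lid by its knob, lifted it 15 mm and drew it out from under the lamp. I lowered it onto the cork mat with about 5 N of contact at the expected height, then released it.

**Last checks:**
- The blue lid lies level, knob up, with its plate at 22–23 mm. It is centred at about (0.505, 0.359) on the mat centred at (0.504, 0.357), so its edge is about 35 mm inside the mat's border.
- The open pot is still at the front, and the red and green lids are seated. I saw nothing disturbed near the caddy or mat; the last picture did not cover the palette side, which the arm never went near.
- The readings showed no sign of touching the lamp. The largest force was about 13 N, on the handle.

**Disagreements:**
- The scene and wrist cameras differ by about 5 mm in x on the lid, and by about 10 mm on the yellow mark.
- Depth put the knob tops at 149 mm, against the 154 mm given.
- The third joint read 85.5° against its 85.46° limit while tilting; the readings are rounded.

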